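# Clip the blue ink's label into the rack's front channel and hold it home

## Robot

A 6-joint arm with a two-finger parallel gripper is mounted at the origin on a cart in front of the work surface, level with it; the furniture and walls round the work are solid. World frame = base frame: x ahead of the robot, y to its left, z up, the work surface at z = 0. Lengths are in mm, angles in rad, forces in N, time in s.
With the tool pointing down it reaches from about 275 to 875 mm from the base axis. Payload 12.5 kg.
Tool frame: the origin (TCP) lies on the centre line of the jaws, within the pads' length; the fingertips stand 8 mm ahead of it and the grasp point (between the pads) lies 11 mm behind it (arm.tip_extent is the distance from the TCP to the fingertips, in mm); z points along the fingers, y is the line along which they close (so a half turn about z gives the same grasp; the last joint's range is limited). The gripper opens to 85 mm and grips with 20 to 120 N. Pads are 22 mm wide; open, the fingers measure 114 mm over their backs; the gripper's body (76 mm by 85 mm) begins 54 mm behind the grasp point. The pads swing forward as they close: fully open they stand 13 mm farther back than shut.
Start: joints at [1.19, 0.351, 1.652, -0, 1.139, -0.085], TCP at [160.296, 526.108, 239.29] pointing down, gripper open.
Joint ranges: [-2.75, 2.75], [-0.79, 2.1], [0.01, 2.65], [-1.57, 4.71], [0.07, 3.14], [-2.87, 2.87]. Speed limits (rad/s): [2.22, 2.22, 2.79, 3.14, 3.14, 3.14].

## Interface

Orientations are given as a 3x3 rotation matrix whose columns are the frame's x, y, z axes.
In Python, from cell import telemetry, optics, job, arm gives the robot as it stands.
- The arm moves only by the tool send_rows, never from a script. Its argument "targets" is a list of rows, each a list of 2 entries, a list of its own where there are three numbers: the shift along the tool's x, y, z in mm, then the turn, a rotation vector about the tool's x, y, z in rad. A call has 1 to 20 rows; each row shifts and turns the commanded pose from where the row before left it, along the tool's axes as they then stand; what a row does not reach is not made up. A row lasts 1/10 s, in which the tool goes at most 50 mm and 8.59 degrees, less where a joint would pass 70% of its speed; a pose out of reach is approached as far as the arm can. A call with a gripper value outside its range is refused whole. "hand" is the finger opening in mm, from 0 to 85.4, set as the call begins (left out, the last holds). The fingers move at their own pace and stop on an object; the grip force is fixed at half the most. Time passes only in rows, so rows that do not move let the fingers close. It gives the time, the measured TCP pose, the force, the opening and the grip force at its end, in the units of the state.
- telemetry.state(): the state, without advancing time (a new reading comes with each control period).
- optics.snapshot(name): name is "scene" or "top"; returns a dict with "image" (384x512x3 uint8, red, green, blue), "fx", "fy", "cx", "cy" (pixels), "world_from_camera" (4x4, takes a point from camera to world coordinates). Camera axes: x right, y down, z forward; pixel columns grow to the right and rows downward; lengths in mm; the calibration is good to about 2 mm. A picture is of the moment at which its call begins. There is no depth.
- job.job_done(): hands the job in; it is judged then, once.
Trained networks look in the newest picture that a camera, given by its name, has taken for a name from the list of things; names that differ only in an ending like _2 or _b are one class to them, and where a whole thing is asked for, a point or a joint stands for the part that bears it (a point fixed in the world has none). Each returns a list of dicts, best first, with "confidence" (0 to 1); they miss things now and then, are a little off and sometimes report something else, mostly with a low value. They report only what shows in the picture. A call takes as long as a camera call. They do not tell look-alikes from the thing itself.
- optics.masks_of(camera, label): "region" (384x512 bool, what is visible of it) and "bbox" ([left, top, width, height] in pixels, round what is visible of it).
The state is a dict: "time": time; "joint_positions": joint angles; "dq": joint speeds; "effort": joint torques, N m; "tool_pos": TCP position; "eef_rot": TCP orientation; "contact_force": force on the tool from outside, world axes, zero at the start; "ft_torque": the same for the moment, N m; "opening": finger opening in mm; "gripper_force": force on a finger pad.
Only numpy, scipy, OpenCV 4.12 (cv2) and the standard library are available. Lean on these libraries where they do the work, as an engineer would, in place of code of your own. Each camera call takes 0.05 s, during which the arm holds its last target. There are 200 camera calls.

## Task

The blue ink tin's shelf label is standing in the steel block on the bench. Take it and push it down behind the front lip of the ink rack, colour card facing out, centred in front of whichever bay holds the blue tin, past the sprung clip until it sits fully home on the floor of the channel. Finish while still holding the label and pressing it down firmly, so that it can be pinned; leave the tins and the ochre label where they are.

Things in the scene. Friction and masses are not known exactly. Their poses are not given: they have to be found in the camera images.
- label_blue_center (a point): centre, half-way up, of the blue label holder: 56 mm wide, 60 mm tall, 45 g. Its upper 32 mm is a white plastic sleeve 9 mm thick (the part to grip, by faces or side edges) with a blue card on the front (-x). Starts upright, its lowest 14 mm in the block's slot; may lean a few degrees. Own axes: x from colour face to back, y along the width, z up
- label_blue_foot (a point): middle of the underside of the blue label, 30 mm below its centre, same axes. The lower 28 mm of the label is a grey tongue 4 mm thick; the lowest 7 mm of it swells to a round bead 7 mm thick (flush in front, 3 mm proud at the back). Sleeve and tongue share one centre plane, through this point
- card_block: dark steel bench block, 36 x 90 x 24 mm, 0.6 kg, with a slot 8 mm wide and 14 mm deep along its length (y) in which the blue label stands, parallel to it. Origin at the centre of its underside
- tin_blue: flat grey metal, blue-banded, 70 mm diameter, 30 mm tall, ink tin with a sticker of that colour on its lid, 0.2 kg, standing in one of the rack's three bays (which bay changes from start to start). Origin at the centre of its underside
- tin_ochre: flat grey metal, ochre-yellow-banded, 70 mm diameter, 34 mm tall, ink tin with a sticker of that colour on its lid, 0.2 kg, standing in one of the rack's three bays (which bay changes from start to start). Origin at the centre of its underside
- tin_red: flat grey metal, red-banded, 62 mm diameter, 26 mm tall, ink tin with a sticker of that colour on its lid, 0.2 kg, standing in one of the rack's three bays (which bay changes from start to start). Origin at the centre of its underside
- label_ochre: the ochre tin's label, already home in the channel before its bay: same shape as the blue one, with a yellow card and a brass pin head. Origin at the middle of its underside
- rack: wooden ink rack fixed to the bench: plinth 28 mm high with three bays side by side along y, 88 mm apart, a tin in each; cheeks and back up to 74 mm high. Along its front (-x) edge runs an aluminium channel behind an upright lip. x from the front of the rack to its back, y to its left seen from the robot, z up; origin at the underside, 46 mm behind the lip's inner face
- channel_floor: floor strip of the channel, 16 x 270 x 6 mm, on which a label's bead rests when home; origin at the centre of its underside. The lip in front is 3 mm thick, upright to 26 mm above the bench, then flared outward to 33 mm high, 6 mm further out. The channel is 16 mm deep front to back
- slot_left (a point): point on the channel floor at the middle of the left (+y) bay: a label's foot point lies here when fully home and centred, its centre then 30 mm higher. Axes as the rack's. The bead enters the mouth easily when the label's centre plane is from 4 mm in front of (-x) to 2 mm behind this point
- slot_mid (a point): point on the channel floor at the middle of the middle bay: a label's foot point lies here when fully home and centred, its centre then 30 mm higher. Axes as the rack's. In each bay a steel spring clip 36 mm wide hangs from a rod at the back of the mouth, 30 mm above the bench; its rounded nose stands 4.6 mm behind the lip, 15.5 mm above the bench. The bead pushes past it, the nose then clicks in over the bead; that takes roughly 3 to 9 N
- slot_right (a point): point on the channel floor at the middle of the right (-y) bay: a label's foot point lies here when fully home and centred, its centre then 30 mm higher. Axes as the rack's. 
- bay_left (a point): middle of the floor of the left (+y) bay, where its tin stands; 78 mm behind slot_left, 28 mm above the bench
- bay_mid (a point): middle of the floor of the middle bay, where its tin stands
- bay_right (a point): middle of the floor of the right (-y) bay, where its tin stands
Not all that is in view belongs to the job. What is shaped like the part that bears label_blue_center but green or purple is not meant.

How it is judged:
By the outcome, as a careful person would: the job done as asked, in the order asked, and still so for the second after the job is handed in, while the arm keeps its last pose, push and grip.
It also fails if it takes over 42 s, if anything falls off the work surface, if the arm or the gripper's body presses on something with over 40 N, if the wrist force passes 120 N, or if a joint passes its speed limit or range.

## Working session

There is one attempt and no reset: what is moved stays moved. The work goes in short steps, Python scripts to look and compute and a tool call to move; the robot and the scene stay as the last step left them, time stands still between calls to the robot, and variables do not carry over. Pictures are saved under pics/ and viewed, at most 10 in all, crops included, and the job is handed in when it is done.

Besides the shell and the picture viewer there is one more tool, called after "Emit:" by a JSON object that holds its "name" and its "arguments", one argument or row to a line. send_rows: Moves the arm, as the interface text tells. Its arguments: {"type":"object","properties":{"targets":{"type":"array","items":{"type":"array"}},"hand":{"type":"number"}},"required":["targets"]}

```bash
mkdir -p pics
python3 - <<'E'
from cell import telemetry, optics, job, arm
import cv2,numpy as np
s=telemetry.state();print(s)
for c in("scene","top"):
    d=optics.snapshot(c);cv2.imwrite(f"pics/{c}0.png",cv2.resize(d["image"][:,:,::-1],(800,600),interpolation=cv2.INTER_CUBIC))
    print(c,d["fx"],d["fy"],d["cx"],d["cy"]);print(np.round(d["world_from_camera"],4).tolist())
    for l in["label_blue_center","card_block","tin_blue","tin_ochre","tin_red","label_ochre","rack","channel_floor"]:
        print(l,[(round(m["confidence"],2),m["bbox"]) for m in optics.masks_of(c,l)][:4])
E
```

```text
{'time': 0.0, 'joint_positions': array([ 1.19037328e+00,  3.51266854e-01,  1.65244669e+00, -3.32944928e-05,
        1.13906765e+00, -8.45783506e-02]), 'dq': array([ 0.00037889, -0.00089688, -0.00054155, -0.00210698, -0.0007567 ,
       -0.00102349]), 'effort': array([-9.88751999e-04, -5.06094110e+01, -2.91411710e+01, -1.92083589e-04,
        4.37912444e-03,  2.72730455e-05]), 'tool_pos': array([160.20181875, 525.81160155, 238.73304853]), 'eef_rot': array([[-9.56560267e-01,  2.91534364e-01, -4.13242625e-04],
       [ 2.91534649e-01,  9.56559620e-01, -1.11479562e-03],
       [ 7.02899738e-05, -1.18684374e-03, -9.99999293e-01]]), 'contact_force': array([0.32677466, 0.80714935, 0.55857796]), 'ft_torque': array([-0.00947451, -0.00951133,  0.00796204]), 'gripper_force': 0.0, 'opening': 85.67239434810654}
scene 412.115943839838 412.115943839838 252.94299949459162 196.87179334164594
[[0.6242, -0.5336, 0.5706, -43.917], [-0.7812, -0.4243, 0.4579, -382.8797], [-0.0022, -0.7316, -0.6817, 777.9899], [0.0, 0.0, 0.0, 1.0]]
label_blue_center [(0.84, [181.9, 153.8, 28.4, 17.8]), (0.71, [307.9, 281.2
[... 533 characters left out ...]
250.85992374126576 189.99153962973128
[[0.0822, -0.9731, 0.2151, 303.092], [-0.9966, -0.0811, 0.0143, 61.8575], [0.0035, -0.2155, -0.9765, 1170.0632], [0.0, 0.0, 0.0, 1.0]]
label_blue_center [(0.96, [329.2, 217.8, 30.6, 32.2]), (0.88, [135.7, 148.2, 22.8, 21.7]), (0.66, [150.1, 224.2, 22.8, 10.1]), (0.44, [229.9, 125.7, 114.8, 74.8])]
card_block [(0.74, [149.7, 217.7, 37.3, 21.6])]
tin_blue [(0.9, [241.5, 136.8, 25.2, 26.4]), (0.4, [227.5, 126.5, 118.8, 75.6])]
tin_ochre [(0.74, [308.1, 146.7, 27.9, 32.5])]
tin_red [(0.6, [226.0, 124.5, 120.5, 77.4])]
label_ochre [(0.45, [310.2, 148.0, 22.7, 32.4])]
rack [(0.71, [224.8, 127.1, 120.3, 73.5])]
channel_floor [(0.73, [233.9, 169.3, 97.8, 27.6])]
```

View pics/scene0.png

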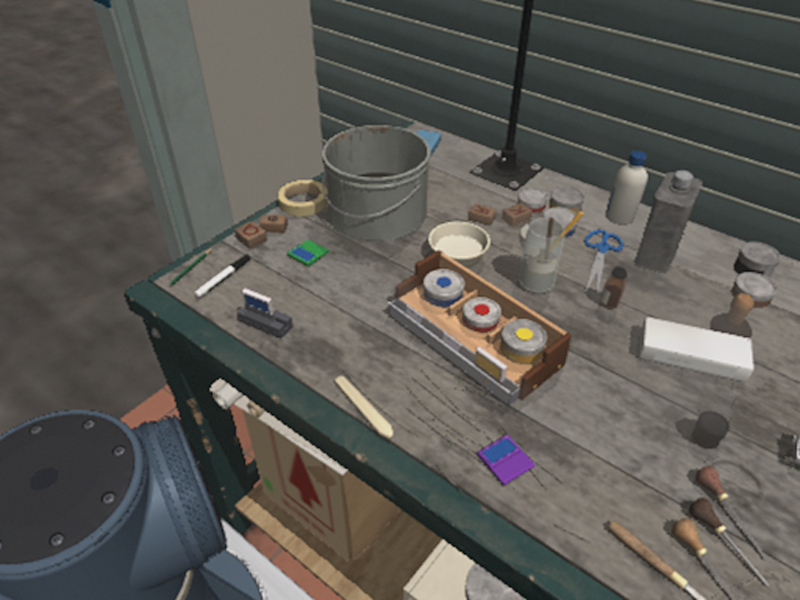

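View pics/top0.png

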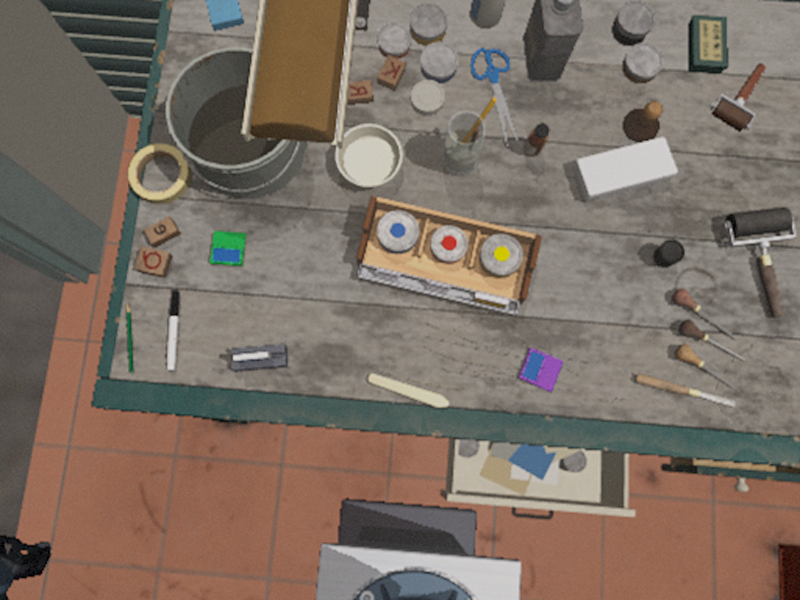

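The blue tin is in the left (+y) bay: its sticker is at (397,230) in the top view, with red in the middle and ochre on the right. The block with the label is at (257,357) in the top view. The green and purple objects are look-alikes. I'll take crops for precise corners.

Run:
```python
from cell import optics
import cv2,numpy as np
I={c:optics.snapshot(c)["image"][:,:,::-1].copy() for c in("scene","top")}
for c in I: cv2.imwrite(f"pics/raw_{c}.png",I[c])
def crop(c,x,y,w,h,k):return cv2.resize(I[c][y:y+h,x:x+w],None,fx=k,fy=k,interpolation=cv2.INTER_CUBIC)
cv2.imwrite("pics/rt.png",crop("top",222,122,130,80,6))
cv2.imwrite("pics/rs.png",crop("scene",245,157,125,100,6))
cv2.imwrite("pics/bl.png",np.hstack([crop("top",145,212,40,40,10),crop("scene",148,180,40,40,10)]))
```

```text
(no output)
```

View pics/rt.png

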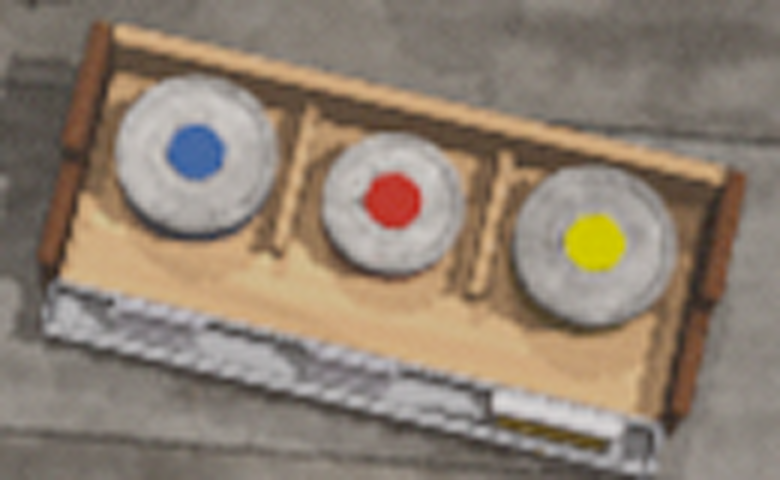

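View pics/rs.png

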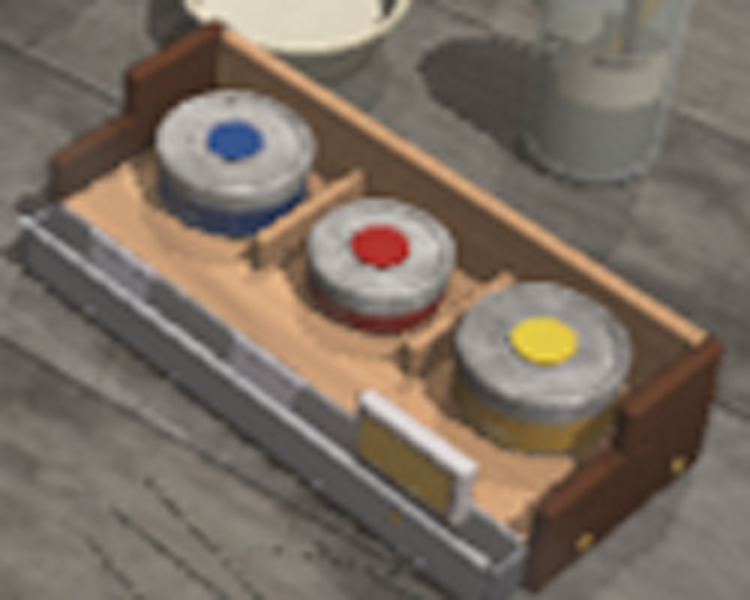

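View pics/bl.png

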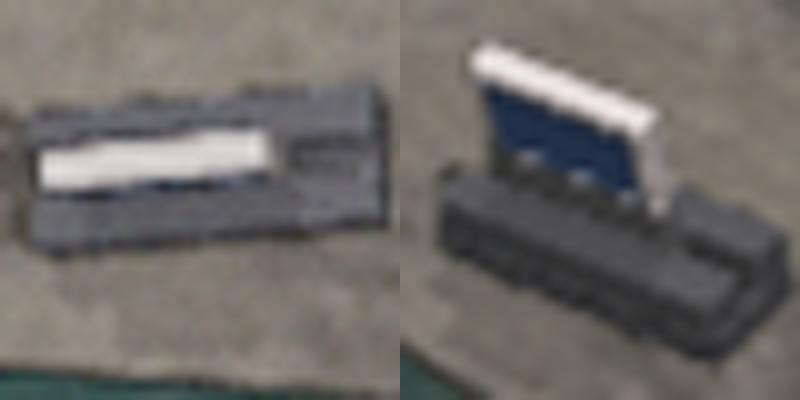

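The top face of each label and the tin stickers are clear. I'll segment those and back-project them onto planes of known height in both cameras.

```bash
cat > h.py <<'E'
from cell import optics,telemetry
import cv2,numpy as np
def ray(d,uv,z):
    W=d["world_from_camera"];c=np.array([(uv[0]-d["cx"])/d["fx"],(uv[1]-d["cy"])/d["fy"],1.])
    v=W[:3,:3]@c;o=W[:3,3];return o+v*(z-o[2])/v[2]
def proj(d,p):
    W=d["world_from_camera"];q=W[:3,:3].T@(np.asarray(p)-W[:3,3]);return np.array([d["fx"]*q[0]/q[2]+d["cx"],d["fy"]*q[1]/q[2]+d["cy"]])
def blob(d,box,f,z):
    "centroid + end points (3D on plane z) of the largest blob where f(rgb float)"
    x,y,w,h=box;k=8
    im=cv2.resize(d["image"][y:y+h,x:x+w],None,fx=k,fy=k,interpolation=cv2.INTER_CUBIC).astype(float)
    n,L,S,C=cv2.connectedComponentsWithStats(f(im).astype(np.uint8))
    i=1+np.argmax(S[1:,4]);r,c=np.nonzero(L==i)
    px=np.c_[(c+.5)/k-.5+x,(r+.5)/k-.5+y]
    P=np.array([ray(d,p,z)[:2] for p in px[::5]])
    (cx,cy),(a,b),t=cv2.minAreaRect(P.astype(np.float32))
    if a<b:a,b,t=b,a,t+90
    t=(t+90)%180-90   # direction of long side vs x
    return np.round(P.mean(0),1),np.round([cx,cy],1),np.round([a,b,t],1)
white=lambda t:(lambda im:(im.min(2)>t))
blue=lambda im:(im[...,2]-im[...,0]>50)
red=lambda im:(im[...,0]-im[...,2]>90)
yel=lambda im:(im[...,1]-im[...,2]>110)
E
python3 - <<'E'
from h import *
T=optics.snapshot("top");S=optics.snapshot("scene")
for n,d,bs in(("top",T,dict(b=(240,134,30,30),r=(276,145,25,25),y=(308,150,28,28),ol=(302,184,28,12),bl=(147,222,28,12))),
           ("scene",S,dict(b=(270,172,30,20),r=(295,190,25,20),y=(322,206,28,20),ol=(303,220,24,20),bl=(153,183,24,15)))):
    print(n)
    print("blue",blob(d,bs["b"],blue,58)); print("red",blob(d,bs["r"],red,54)); print("och",blob(d,bs["y"],yel,62))
    for t in(160,175,190,205):
        for k,z in(("ol",66),("bl",70)):
            try:print(k,t,blob(d,bs[k],white(t),z))
            except Exception as e:print(k,t,e)
E
```

```text
top
blue (array([663.3,  78.8]), array([663.3,  78.9]), array([24.1, 22.9, 42.8]))
red (array([649.6,  -8. ]), array([649.5,  -7.9]), array([23.8, 22.9, 56.9]))
och (array([635.5, -94.9]), array([635.5, -95. ]), array([ 24.2,  23.6, -30.5]))
ol 160 (array([559. , -82.6]), array([559.4, -82.8]), array([55. , 11.6, 81.1]))
bl 160 (array([432.3, 293.6]), array([432.3, 293.8]), array([ 55. ,  10. , -78.8]))
ol 175 (array([558.7, -82.3]), array([559. , -82.6]), array([54.3, 10. , 81.1]))
bl 175 (array([432.3, 293.8]), array([432.3, 294. ]), array([ 54.4,   9. , -79.3]))
ol 190 (array([558.3, -82.2]), array([558.7, -82.4]), array([53.4,  8.1, 80.5]))
bl 190 (array([432.3, 294. ]), array([432.2, 294.2]), array([ 53.5,   8. , -79. ]))
ol 205 (array([559. , -76.7]), array([559.2, -76.8]), array([41.3,  3.7, 81.5]))
bl 205 (array([432.2, 294.4]), array([432.3, 294.6]), array([ 51.9,   5.1, -79.8]))
scene
blue (array([662.1,  78. ]), array([662.3,  78.2]), array([23.3, 22.7, -5.3]))
red (array([648.2,  -9. ]), array([648.4,  -8.9]), array([23.1, 23. , -2.3]))
och (array([634.3, -96. ]), array([634.3, -96. ]), array([22.9, 22.5, -2.4]))
ol 160 (array([556.3, -85.2]), array([556.4, -84.5]), array([57.2,  8.8, 81.3]))
bl 160 (array([430.7, 292.5]), array([430.5, 292.6]), array([ 56.8,  10.3, -79.9]))
ol 175 (array([556.3, -85.3]), array([556.4, -84.6]), array([55.4,  7.8, 80.9]))
bl 175 (array([430.6, 292.6]), array([430.5, 292.7]), array([ 55.3,   9.2, -79.8]))
ol 190 (array([556.2, -85.4]), array([556.3, -84.4]), array([54.1,  6.6, 81.5]))
bl 190 (array([430.6, 292.6]), array([430.7, 292.8]), array([ 54.2,   7.9, -79.8]))
ol 205 (array([556.1, -85.9]), array([556.2, -84.3]), array([52.6,  5.2, 81.8]))
bl 205 (array([430.6, 292.7]), array([430.8, 292.5]), array([ 52.4,   6.5, -79.1]))
```

Both cameras agree to about 1.5 mm. Rack yaw is −9.1° and slot_left is near (585.7, 90.7). The label's top centre is near (431.5, 293.3) with yaw +10.7°. I'll move above the label, then turn the tool.

Emit:
{"name": "send_rows", "arguments": {
  "targets": [
    [[-32.7,-14.3,0],[0,0,0]],
    [[-32.7,-14.3,0],[0,0,0]],
    [[-32.7,-14.3,0],[0,0,0]],
    [[-32.7,-14.3,0],[0,0,0]],
    [[-32.7,-14.3,0],[0,0,0]],
    [[-32.7,-14.3,0],[0,0,0]],
    [[-32.7,-14.3,0],[0,0,0]],
    [[-32.7,-14.3,0],[0,0,0]],
    [[-32.7,-14.3,0],[0,0,0]],
    [[-32.7,-14.3,0],[0,0,0]],
    [[0,0,0],[0,0,0.136]],
    [[0,0,0],[0,0,0.136]],
    [[0,0,0],[0,0,0.136]],
    [[0,0,0],[0,0,0.136]],
    [[0,0,0],[0,0,0.136]],
    [[0,0,0],[0,0,0.136]],
    [[0,0,0],[0,0,0.136]],
    [[0,0,0],[0,0,0.136]],
    [[0,0,0],[0,0,0]],
    [[0,0,0],[0,0,0]]
  ],
  "hand": 85
}}

```text
time: 3.1
tool_pos: [431.4, 294.0, 239.3]
eef_rot: [[-0.19, 0.982, -0.0], [0.982, 0.19, -0.0], [-0.0, -0.0, -1.0]]
contact_force: [-0.3, -0.1, 0.5]
opening: 84.9
gripper_force: 0.0
```

Run:
```python
from cell import telemetry,arm
import numpy as np
s=telemetry.state();print(s["time"],s["tool_pos"],np.round(s["eef_rot"],4).tolist(),s["contact_force"],arm.tip_extent)
R=s["eef_rot"];print(R.T@(np.array([431.5,293.3,50])-s["tool_pos"]), np.degrees(np.arctan2(R[1,1],R[0,1])))
```

```text
3.1 [431.40422255 293.99457441 239.27077455] [[-0.1898, 0.9818, -0.0], [0.9818, 0.1898, -0.0], [-0.0, -0.0, -1.0]] [-0.30552799 -0.1053203   0.51585947] 8.0
[-6.97702044e-01 -3.47518356e-02  1.89270784e+02] 10.943804602359874
```

Emit:
{"name": "send_rows", "arguments": {
  "targets": [
    [[-0.7,0,25],[0,0,0]],
    [[0,0,25],[0,0,0]],
    [[0,0,25],[0,0,0]],
    [[0,0,25],[0,0,0]],
    [[0,0,25],[0,0,0]],
    [[0,0,25],[0,0,0]],
    [[0,0,20],[0,0,0]],
    [[0,0,15],[0,0,0]],
    [[0,0,4.3],[0,0,0]],
    [[0,0,0],[0,0,0]],
    [[0,0,0],[0,0,0]]
  ]
}}

```text
time: 4.2
tool_pos: [431.9, 293.5, 50.7]
eef_rot: [[-0.187, 0.982, 0.001], [0.982, 0.187, 0.0], [0.0, 0.001, -1.0]]
contact_force: [-0.1, 0.3, -0.1]
opening: 84.9
gripper_force: 0.0
```

Emit:
{"name": "send_rows", "arguments": {
  "targets": [
    [[0,0,0],[0,0,0]],
    [[0,0,0],[0,0,0]],
    [[0,0,0],[0,0,0]],
    [[0,0,0],[0,0,0]],
    [[0,0,0],[0,0,0]],
    [[0,0,0],[0,0,0]],
    [[0,0,0],[0,0,0]],
    [[0,0,0],[0,0,0]],
    [[0,0,0],[0,0,0]],
    [[0,0,0],[0,0,0]],
    [[0,0,0],[0,0,0]],
    [[0,0,0],[0,0,0]]
  ],
  "hand": 0
}}

```text
time: 5.4
tool_pos: [431.8, 293.4, 50.2]
eef_rot: [[-0.186, 0.983, 0.001], [0.983, 0.186, 0.0], [0.0, 0.001, -1.0]]
contact_force: [2.9, 0.6, 4.6]
opening: 7.9
gripper_force: 62.0
```

Emit:
{"name": "send_rows", "arguments": {
  "targets": [
    [[0,0,-5],[0,0,0]],
    [[0,0,-10],[0,0,0]],
    [[0,0,-15],[0,0,0]],
    [[0,0,-20],[0,0,0]],
    [[0,0,-25],[0,0,0]],
    [[0,0,-25],[0,0,0]],
    [[0,0,-10],[0,0,0]],
    [[0,0,0],[0,0,0]],
    [[0,0,0],[0,0,0]],
    [[0,0,0],[0,0,0]]
  ]
}}

```text
time: 6.4
tool_pos: [430.9, 293.0, 158.8]
eef_rot: [[-0.186, 0.983, -0.002], [0.983, 0.186, -0.001], [-0.001, -0.002, -1.0]]
contact_force: [-0.0, -0.1, -1.0]
opening: 8.2
gripper_force: 61.5
```

Run:
```python
from h import *
s=telemetry.state();R=s["eef_rot"];print(s["tool_pos"],s["contact_force"],s["opening"],np.degrees(np.arctan2(R[1,1],R[0,1])))
# world delta to above slot_left, in tool axes
print(R.T@(np.array([585.7,90.7,160])-s["tool_pos"]))
I=[]
for c in("top","scene"):
    d=optics.snapshot(c);p=proj(d,s["tool_pos"]-[0,0,10]).astype(int);print(c,p)
    I.append(cv2.resize(d["image"][p[1]-30:p[1]+30,p[0]-30:p[0]+30,::-1],(400,400),interpolation=cv2.INTER_CUBIC))
cv2.imwrite("pics/lift.png",np.hstack(I))
```

```text
[430.94397486 292.97346237 158.79014564] [-0.02072161 -0.11453865 -0.95604672] 8.216211042090821 10.713153451144414
[-227.51674811  114.45478783   -1.29441828]
top [153 223]
scene [158 164]
```

View pics/lift.png

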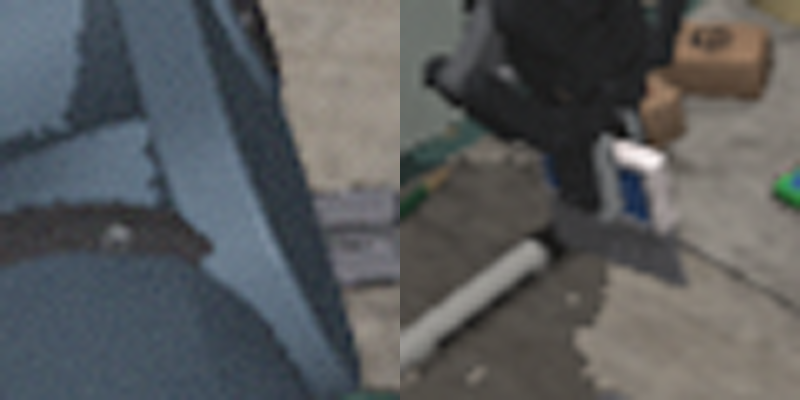

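The label is held upright with the blue face to the front, and the block stayed put. In the scene half, the sleeve's right end is at (640,190). Next I carry it to above the left slot and turn it to the rack's yaw.

Emit:
{"name": "send_rows", "arguments": {
  "targets": [
    [[-9.5,4.8,0],[0,0,0]],
    [[-19,9.5,0],[0,0,0]],
    [[-19,9.5,0],[0,0,0]],
    [[-19,9.5,0],[0,0,0]],
    [[-19,9.5,0],[0,0,0]],
    [[-19,9.5,0],[0,0,0]],
    [[-19,9.5,0],[0,0,0]],
    [[-19,9.5,0],[0,0,0]],
    [[-19,9.5,0],[0,0,0]],
    [[-19,9.5,0],[0,0,0]],
    [[-19,9.5,0],[0,0,0]],
    [[-19,9.5,0],[0,0,0]],
    [[-9,5.2,0],[0,0,0]],
    [[0,0,0],[0,0,0.0865]],
    [[0,0,0],[0,0,0.0865]],
    [[0,0,0],[0,0,0.0865]],
    [[0,0,0],[0,0,0.0865]],
    [[0,0,0],[0,0,0]],
    [[0,0,0],[0,0,0]],
    [[0,0,0],[0,0,0]]
  ]
}}

```text
time: 8.5
tool_pos: [586.3, 91.0, 159.9]
eef_rot: [[0.156, 0.988, -0.0], [0.988, -0.156, -0.0], [-0.0, -0.0, -1.0]]
contact_force: [0.2, -0.3, 0.3]
opening: 8.1
gripper_force: 61.4
```

Run:
```python
from h import *
s=telemetry.state();R=s["eef_rot"];print(s["tool_pos"],s["contact_force"],s["opening"],np.degrees(np.arctan2(R[1,1],R[0,1])))
d=optics.snapshot("scene");im=d["image"][:,:,::-1].copy();cv2.imwrite("pics/raw_over.png",im)
# predicted sleeve wireframe: local x=tool y, y=tool x (world +y), z up; foot at TCP-40
a=np.deg2rad(np.degrees(np.arctan2(R[1,1],R[0,1])));X=np.array([np.cos(a),np.sin(a),0]);Y=np.array([-np.sin(a),np.cos(a),0]);Z=np.array([0,0,1.])
F=s["tool_pos"]-40*Z
p=proj(d,F+30*Z);x0,y0=int(p[0])-40,int(p[1])-30;k=10
big=cv2.resize(im[y0:y0+60,x0:x0+80],None,fx=k,fy=k,interpolation=cv2.INTER_CUBIC)
def q(v):u=proj(d,F+v[0]*X+v[1]*Y+v[2]*Z);return tuple(int(t) for t in ((u-[x0,y0]+.5)*k))
for A in[[(-4.5,28,60),(-4.5,-28,60),(-4.5,-28,28),(-4.5,28,28),(-4.5,28,60)],[(4.5,28,60),(4.5,-28,60),(4.5,-28,28)],[(-4.5,-28,60),(4.5,-28,60)],[(-2,28,28),(-2,28,0),(-2,-28,0),(-2,-28,28)]]:
    cv2.polylines(big,[np.array([q(v) for v in A],np.int32)],False,(0,255,0),1)
cv2.imwrite("pics/over.png",big)
```

```text
[586.28269916  91.04422326 159.91817006] [ 0.18244098 -0.27719154  0.2578199 ] 8.13643482566012 -8.997335779159886
```

View pics/over.png

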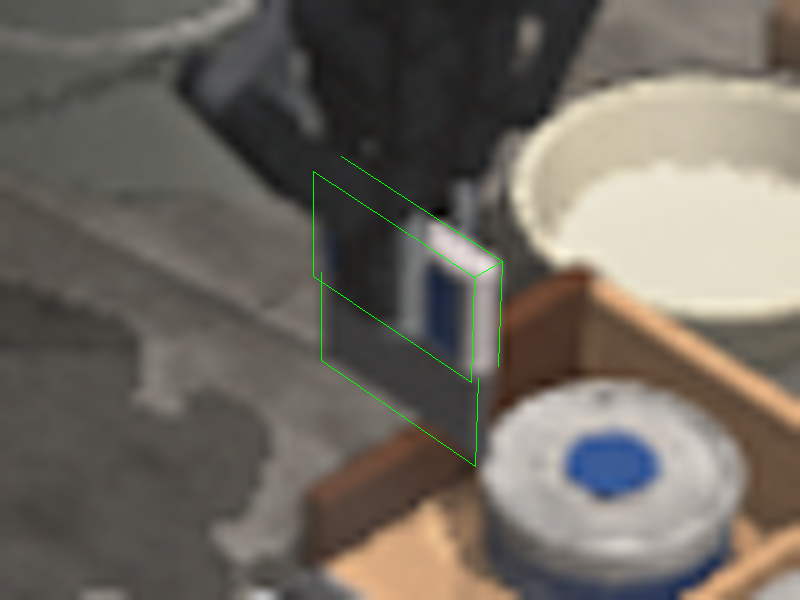

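The predicted wireframe matches the held label to within about 1 mm: sleeve corner at (473,275), tongue bottom at (476,466). The label is upright and not tilted. I descend to the mouth, biased slightly towards the lip.

Emit:
{"name": "send_rows", "arguments": {
  "targets": [
    [[-0.4,-1.2,10],[0,0,0]],
    [[0,0,20],[0,0,0]],
    [[0,0,20],[0,0,0]],
    [[0,0,18],[0,0,0]],
    [[0,0,8],[0,0,0]],
    [[0,0,4],[0,0,0]],
    [[0,0,0],[0,0,0]],
    [[0,0,0],[0,0,0]],
    [[0,0,0],[0,0,0]]
  ]
}}

```text
time: 9.45
tool_pos: [585.5, 90.9, 80.8]
eef_rot: [[0.158, 0.987, 0.001], [0.987, -0.158, 0.0], [0.0, 0.001, -1.0]]
contact_force: [0.4, -0.2, -0.3]
opening: 8.0
gripper_force: 61.4
```

Emit:
{"name": "send_rows", "arguments": {
  "targets": [
    [[0,0,2],[0,0,0]],
    [[0,0,2],[0,0,0]],
    [[0,0,2],[0,0,0]],
    [[0,0,2],[0,0,0]],
    [[0,0,2],[0,0,0]],
    [[0,0,2],[0,0,0]],
    [[0,0,0],[0,0,0]],
    [[0,0,0],[0,0,0]]
  ]
}}

```text
time: 10.25
tool_pos: [585.1, 90.9, 68.0]
eef_rot: [[0.158, 0.987, -0.0], [0.987, -0.158, -0.0], [-0.0, -0.0, -1.0]]
contact_force: [0.2, 0.2, -0.0]
opening: 8.1
gripper_force: 61.4
```

Emit:
{"name": "send_rows", "arguments": {
  "targets": [
    [[0,0,2],[0,0,0]],
    [[0,0,2],[0,0,0]],
    [[0,0,2],[0,0,0]],
    [[0,0,2],[0,0,0]],
    [[0,0,0],[0,0,0]],
    [[0,0,0],[0,0,0]]
  ]
}}

```text
time: 10.85
tool_pos: [585.1, 90.9, 59.9]
eef_rot: [[0.158, 0.987, -0.0], [0.987, -0.158, -0.0], [-0.0, -0.0, -1.0]]
contact_force: [-0.1, 0.4, 0.2]
opening: 8.1
gripper_force: 61.4
```

Emit:
{"name": "send_rows", "arguments": {
  "targets": [
    [[0,0,2],[0,0,0]],
    [[0,0,2],[0,0,0]],
    [[0,0,1],[0,0,0]],
    [[0,0,0],[0,0,0]],
    [[0,0,0],[0,0,0]]
  ]
}}

```text
time: 11.35
tool_pos: [584.9, 90.9, 55.2]
eef_rot: [[0.158, 0.987, -0.0], [0.987, -0.158, 0.0], [0.0, -0.0, -1.0]]
contact_force: [-2.4, 0.6, 4.7]
opening: 8.3
gripper_force: 62.4
```

The bead has met the clip: 4.7 N up, pushed towards the lip. I continue.

Emit:
{"name": "send_rows", "arguments": {
  "targets": [
    [[0,0,1.5],[0,0,0]],
    [[0,0,1.5],[0,0,0]],
    [[0,0,0],[0,0,0]],
    [[0,0,0],[0,0,0]]
  ]
}}

```text
time: 11.75
tool_pos: [584.9, 90.9, 52.0]
eef_rot: [[0.158, 0.987, -0.001], [0.987, -0.158, 0.0], [-0.0, -0.001, -1.0]]
contact_force: [-2.7, 0.2, 2.8]
opening: 8.2
gripper_force: 62.0
```

Emit:
{"name": "send_rows", "arguments": {
  "targets": [
    [[0,0,1.5],[0,0,0]],
    [[0,0,1.5],[0,0,0]],
    [[0,0,1.5],[0,0,0]],
    [[0,0,0],[0,0,0]],
    [[0,0,0],[0,0,0]]
  ]
}}

```text
time: 12.25
tool_pos: [585.4, 90.8, 47.4]
eef_rot: [[0.158, 0.987, 0.001], [0.987, -0.158, -0.0], [0.0, 0.001, -1.0]]
contact_force: [-1.1, 0.2, -0.9]
opening: 7.8
gripper_force: 61.2
```

It clicked through; force is now slightly downward. I go on to the floor and press.

Emit:
{"name": "send_rows", "arguments": {
  "targets": [
    [[0,0,1],[0,0,0]],
    [[0,0,1],[0,0,0]],
    [[0,0,0],[0,0,0]],
    [[0,0,0],[0,0,0]]
  ]
}}

```text
time: 12.65
tool_pos: [585.4, 90.8, 46.1]
eef_rot: [[0.158, 0.987, 0.001], [0.987, -0.158, -0.0], [0.0, 0.001, -1.0]]
contact_force: [-1.7, -0.5, 6.4]
opening: 7.7
gripper_force: 62.5
```

Emit:
{"name": "send_rows", "arguments": {
  "targets": [
    [[0,0,0.5],[0,0,0]],
    [[0,0,0.5],[0,0,0]],
    [[0,0,0],[0,0,0]],
    [[0,0,0],[0,0,0]]
  ]
}}

```text
time: 13.05
tool_pos: [585.6, 90.8, 46.1]
eef_rot: [[0.158, 0.987, 0.001], [0.987, -0.158, -0.0], [0.0, 0.001, -1.0]]
contact_force: [-5.7, -0.5, 18.2]
opening: 7.6
gripper_force: 64.3
```

Emit:
{"name": "send_rows", "arguments": {
  "targets": [
    [[0,0,0.4],[0,0,0]],
    [[0,0,0],[0,0,0]],
    [[0,0,0],[0,0,0]],
    [[0,0,0],[0,0,0]],
    [[0,0,0],[0,0,0]]
  ]
}}

```text
time: 13.55
tool_pos: [585.6, 90.8, 46.1]
eef_rot: [[0.158, 0.987, 0.001], [0.987, -0.158, -0.0], [0.0, 0.001, -1.0]]
contact_force: [-8.3, -1.3, 20.9]
opening: 8.1
gripper_force: 64.9
```

Run:
```python
from h import *
s=telemetry.state();print(s["tool_pos"],s["contact_force"],s["ft_torque"])
d=optics.snapshot("scene");im=d["image"][:,:,::-1]
for z in(66,):print("label right top corner pred",proj(d,[585.7+.158*-28,90.7-.987*28,66]))
cv2.imwrite("pics/fin.png",cv2.resize(im[157:257,245:370],None,fx=6,fy=6,interpolation=cv2.INTER_CUBIC))
```

```text
[585.58054605  90.83857654  46.05377794] [-8.2668039  -1.32817464 20.94095984] [-0.17472317  1.49950699 -0.0341182 ]
label right top corner pred [270.0588901  196.13888264]
```

View pics/fin.png

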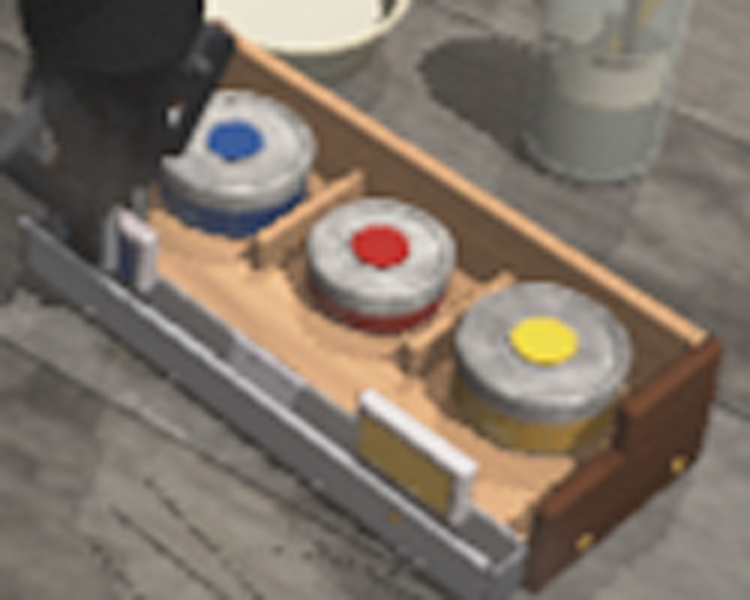

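The label sits in front of the blue tin's bay at the same height as the ochre one. Its right top corner is at about (148,238), against a predicted (150,235). The tins and the ochre label haven't moved, and the press is a steady 21 N, so I'm handing it in.

```bash
python3 -c "
from cell import job;print(job.job_done())"
```

```text
the job is handed in; nothing more can be done
None
```

The blue label is clicked in past the spring clip and sits on the channel floor, centred to about 1 mm in front of the blue tin's (left) bay with its card facing out; I handed in still gripping it and pressing down with about 21 N, tins and ochre label unmoved.

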